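# Seal the storage box lid

### The job

The lid is on the storage box, but the four snap flaps along its edge nearest the robot still stand up. Run your fingertips gently along that edge from the robot's left to its right, so that the flaps go down one after another in that order, each until it lies flat on the lid. Do not grip, lift or shift the box, and leave the things on and around it standing where they are.

Things in the scene. Friction and masses are not known exactly. Their poses are not given: they have to be found in the camera images.
- tub: clear storage box (full, about 2.5 kg, loose on the table) with a white lid; 200 mm (its x) by 290 mm (its y), 113 mm high to the lid's top. Origin: centre of the underside; z up. Its -x long edge is the one nearest the robot; +y is towards the robot's left. The row of four grey snap flaps lies along that near edge, its centre line 72 mm from the box's middle (box x = -72 mm)
- row_start (a point): on the box: left end of the row of flaps, the hinge end of flap 1, on the row's centre line, at the height of the top of a flap that is fully down (115 mm above the table; the white lid around the row is 2 mm lower, 113 mm, and its narrow outer lip 112 mm). The lid's level strip goes on 45 mm further left of here and is free
- row_end (a point): on the box: right end of the row, where the free end of flap 4 lies when it is down; same height as row_start, 188 mm from it. The level lid strip goes on about 50 mm further right
- flap1 (a joint): hinge angle of snap flap 1 (counted from the robot's left; flap 1 is leftmost): 0 = fully down, up to 0.3 rad = standing up. Stiff hinge without spring (about 0.09 N m: 2 to 3 N at the free end, more nearer the hinge): it stays where it is left. A finger drawn left to right along the row at the fully-down height rides up each flap and lays it down
- flap1_tip (a point): middle of the top edge at the free (right) end of flap 1; moves with the flap. The flap is a grey plate 44 mm long (along the row), 26 mm wide, 6 mm thick, hinged at its left end; its free end stands up 9 to 13 mm at the start. The flaps follow one another every 48 mm
- flap2 (a joint): hinge angle of snap flap 2 (counted from the robot's left; flap 1 is leftmost): 0 = fully down, up to 0.3 rad = standing up. Built like flap 1
- flap2_tip (a point): middle of the top edge at the free (right) end of flap 2; moves with the flap. The flap is a grey plate 44 mm long (along the row), 26 mm wide, 6 mm thick, hinged at its left end; its free end stands up 9 to 13 mm at the start. The flaps follow one another every 48 mm
- flap3 (a joint): hinge angle of snap flap 3 (counted from the robot's left; flap 1 is leftmost): 0 = fully down, up to 0.3 rad = standing up. Built like flap 1
- flap3_tip (a point): middle of the top edge at the free (right) end of flap 3; moves with the flap. The flap is a grey plate 44 mm long (along the row), 26 mm wide, 6 mm thick, hinged at its left end; its free end stands up 9 to 13 mm at the start. The flaps follow one another every 48 mm
- flap4 (a joint): hinge angle of snap flap 4 (counted from the robot's left; flap 1 is leftmost): 0 = fully down, up to 0.3 rad = standing up. Built like flap 1
- flap4_tip (a point): middle of the top edge at the free (right) end of flap 4; moves with the flap. The flap is a grey plate 44 mm long (along the row), 26 mm wide, 6 mm thick, hinged at its left end; its free end stands up 9 to 13 mm at the start. The flaps follow one another every 48 mm
- bottle_a: loose bottle, 58 mm across, 170 mm high, standing off the box's left end; a bystander. Origin: centre of its underside
- bottle_b: loose bottle like bottle_a, standing off the box's right end; a bystander. Origin: centre of its underside
- jar: loose jar with a metal cap, 60 mm across, 65 mm high, standing on the lid, on its far half; a bystander. Origin: centre of its underside
- cups: loose stack of white cups, 68 mm across, 77 mm high, standing on the lid, on its far half; a bystander. Origin: centre of its underside
- can: loose can, 68 mm across, 90 mm high, on the table to one side; a bystander. Origin: centre of its underside
- bottle_c: loose bottle, 62 mm across, 160 mm high, on the table to one side; a bystander. Origin: centre of its underside
- carton: loose carton 90 x 130 x 70 mm on the table to the right; a bystander. Origin: centre of its underside

How it is judged:
By the outcome, as a careful person would: the job done as asked, in the order asked, and still so for the second after the job is handed in, with the robot touching nothing.
It also fails if it takes over 43 s, if anything falls off the work surface, if the arm or the gripper's body presses on something with over 40 N, if the wrist force passes 120 N, or if a joint passes its speed limit or range.

### The arm

A 6-joint arm with a two-finger parallel gripper is mounted at the origin on the work surface. World frame = base frame: x ahead of the robot, y to its left, z up, the work surface at z = 0. Lengths are in m, angles in rad, forces in N, time in s.
With the tool pointing down it reaches from about 0.3 to 0.775 m from the base axis. Payload 14.6 kg.
Tool frame: the origin (TCP) lies between the finger pads; the fingertips stand 14 mm ahead of it and the grasp point (between the pads) lies 5 mm behind it (finger_overhang is the distance from the TCP to the fingertips, in m); z points along the fingers, y is the direction in which the jaws open and shut (so a half turn about z gives the same grasp; the last joint's range is limited). The gripper opens to 94 mm and grips with 3 to 60 N. Pads are 16 mm wide; open, the fingers measure 119 mm over their backs; the gripper's body (75 mm by 177 mm) begins 78 mm behind the grasp point.
Start: joints at [1.2, 0.3, 1.521, -0, 1.321, -0.067], TCP at [0.165, 0.525, 0.219] pointing down, gripper open.
Joint ranges: [-3.03, 3.03], [-0.79, 2.21], [0.23, 2.52], [-1.04, 4.18], [0, 3.07], [-2.55, 2.55]. Speed limits (rad/s): [2.22, 2.22, 2.57, 3.14, 3.14, 3.14].

### API

Orientations are given as [roll, pitch, yaw] about the fixed x, y, z axes, in that order (R = Rz(yaw) Ry(pitch) Rx(roll)).
In Python, from plant import * gives the robot as it stands.
- The arm moves only by the tool play_rows, never from a script. Its argument "rows" is a list of rows, each a list of 3 entries, a list of its own where there are three numbers: the shift along the tool's x, y, z in cm, then the turn, a rotation vector about the tool's x, y, z in degrees, then the gripper command: -1 is fully open, 1 is shut, values between are in proportion. In form: [[[tx, ty, tz], [rx, ry, rz], jaw], ...]. A call has 1 to 12 rows; each row shifts and turns the pose as measured when the row begins, along the tool's axes as they then stand; what a row does not reach is not made up. A row lasts 1/12 s, in which the tool goes at most 41.7 mm and 7.16 degrees, less where a joint would pass 70% of its speed; a pose out of reach is approached as far as the arm can. A call with a gripper value outside its range is refused whole. The fingers move at their own pace and stop on an object; "grip_force" is the grip in N (left out, the last holds). Time passes only in rows, so rows that do not move let the fingers close. It gives the time, the measured TCP pose, the force and the opening at its end, in the units of the state.
- state(): the state, without advancing time (a new reading comes with each control period).
- snapshot(name): name is "scene" or "top"; returns (picture, depth): 400x640x3 uint8, red, green, blue; 400x640 float32, m along the optical axis (not along the pixel's ray), 0 where there is no reading.
- get_calibration(name): a dict with "camera_matrix" (3x3 intrinsics, pixels), "dist_coeffs" ([k1, k2, p1, p2, k3] as OpenCV has them; the pictures are not rectified), "R" (3x3) and "t" (3): a world point X has camera coordinates R X + t. Camera axes: x right, y down, z forward; pixel columns grow to the right and rows downward; lengths in m; the calibration is good to about 2 mm. A picture is of the moment at which its call begins. get_calibration takes no time and is no camera call.
- close_job(): hands the job in, once; it reports no verdict.
Trained networks look in the newest picture that a camera, given by its name, has taken for a name from the list of things; names that differ only in an ending like _2 or _b are one class to them, and where a whole thing is asked for, a point or a joint stands for the part that bears it (a point fixed in the world has none). Each returns a list of dicts, best first, with "score" (0 to 1); they miss things now and then, are a little off and sometimes report something else, mostly with a low value. They report only what shows in the picture. A call takes as long as a camera call.
- recognise(query, camera): "bbox" ([left, top, right, bottom] in pixels, round what is visible of it).
- outline_of(query, camera): "mask" (400x640 bool, what is visible of it) and "bbox" ([left, top, right, bottom] in pixels, round what is visible of it).
The state is a dict: "time": time; "q": joint angles; "joint_vel": joint speeds; "tau": joint torques, N m; "ee_pos": TCP position; "ee_rot": TCP orientation; "ft_force": force on the tool from outside, world axes, zero at the start; "wrist_torque": the same for the moment, N m; "gripper_width": finger opening in m.
Only numpy, scipy, OpenCV 4.12 (cv2) and the standard library are available. Lean on these libraries where they do the work, as an engineer would, in place of code of your own. Each camera call takes 0.05 s, during which the arm holds its last target. There are 200 camera calls.

## Working session

There is one attempt and no reset: what is moved stays moved. The work goes in short steps, Python scripts to look and compute and a tool call to move; the robot and the scene stay as the last step left them, time stands still between calls to the robot, and variables do not carry over. Pictures are saved under pics/ and viewed, about 8 in all and at most 12, crops included, and the job is handed in when it is done.

Besides the shell and the picture viewer there is one more tool, called after "Call:" in YAML: its name, and indented under it one key for each argument. play_rows: Moves the arm, as the interface text tells. Its arguments: {"type":"object","properties":{"rows":{"type":"array","items":{"type":"array"}},"grip_force":{"type":"number"}},"required":["rows"]}

```bash
mkdir -p pics; ls
cat > h.py <<'E'
from plant import *
import numpy as np, cv2
def cloud(name, depth):
    c=get_calibration(name);K=np.array(c["camera_matrix"]);R=np.array(c["R"]);t=np.array(c["t"])
    v,u=np.mgrid[0:400,0:640]
    p=cv2.undistortPoints(np.stack([u,v],-1).reshape(-1,1,2).astype(np.float64),K,np.array(c["dist_coeffs"])).reshape(400,640,2)
    P=np.dstack([p*depth[...,None],depth])
    W=(P-t)@R
    W[depth<=0]=np.nan
    return W
E
python3 - <<'E'
from h import *
s=state();print(s)
ims=[]
for n in("scene","top"):
    im,d=snapshot(n);np.save(n+"_d.npy",d);cv2.imwrite(n+".png",im[...,::-1])
    cv2.imwrite(f"pics/{n}1.png",im[...,::-1])
    for q in("tub","flap1","bottle_a","jar","cups","can","bottle_c","carton"):
        print(n,q,[(np.round(r["bbox"]).tolist(),round(r["score"],2)) for r in recognise(q,n)][:5])
    c=get_calibration(n);print(n,"cam at",-np.array(c["R"]).T@np.array(c["t"]))
E
```

```text
pics
{'time': 0.0, 'q': array([ 1.20041475e+00,  3.00482775e-01,  1.52156956e+00, -1.90763124e-05,
        1.32070942e+00, -6.66117456e-02]), 'joint_vel': array([-6.64127360e-05, -8.56281373e-04,  2.50247983e-03, -8.79287896e-04,
       -1.30508811e-03, -2.53416060e-04]), 'tau': array([-2.75605358e-03, -5.31795931e+01, -3.52746928e+01,  7.07147084e-02,
        2.43282382e-02, -1.09408475e-04]), 'ee_pos': array([0.16444036, 0.52458544, 0.21888479]), 'ee_rot': array([-3.14042492e+00, -5.93816810e-05,  2.83782752e+00]), 'ft_force': array([-0.355434  , -0.07848342,  0.12811875]), 'wrist_torque': array([0.04209774, 0.03239909, 0.04028176]), 'gripper_width': 0.09361366004765995}
scene tub [([276.0, 164.0, 341.0, 238.0], 0.65), ([312.0, 172.0, 331.0, 204.0], 0.43)]
scene flap1 [([286.0, 173.0, 298.0, 178.0], 0.57), ([288.0, 179.0, 296.0, 187.0], 0.39), ([279.0, 192.0, 290.0, 196.0], 0.36)]
scene bottle_a [([310.0, 147.0, 321.0, 168.0], 0.72), ([305.0, 207.0, 319.0, 258.0], 0.61), ([190.0, 239.0, 219.0, 288.0], 0.58)]
scene jar [([316.0, 162.0, 337.0, 180.0], 0.65), ([304.0, 211.0, 321.0, 25
[... 309 characters left out ...]
1.20783951 -1.12808265  0.94332601]
top tub [([267.0, 171.0, 375.0, 263.0], 0.55)]
top flap1 [([297.0, 242.0, 310.0, 252.0], 0.7), ([326.0, 228.0, 340.0, 239.0], 0.51)]
top bottle_a [([366.0, 174.0, 387.0, 198.0], 0.93), ([442.0, 239.0, 472.0, 259.0], 0.83), ([249.0, 229.0, 271.0, 250.0], 0.76)]
top jar [([281.0, 197.0, 301.0, 215.0], 0.78)]
top cups [([320.0, 180.0, 346.0, 204.0], 0.92), ([365.0, 173.0, 387.0, 196.0], 0.66)]
top can [([176.0, 201.0, 201.0, 222.0], 0.87)]
top bottle_c [([366.0, 174.0, 387.0, 198.0], 0.93), ([442.0, 239.0, 472.0, 259.0], 0.83), ([249.0, 229.0, 271.0, 250.0], 0.76)]
top carton [([430.0, 185.0, 476.0, 219.0], 0.55)]
top cam at [0.38935965 0.01727568 1.39326578]
```

View pics/top1.png

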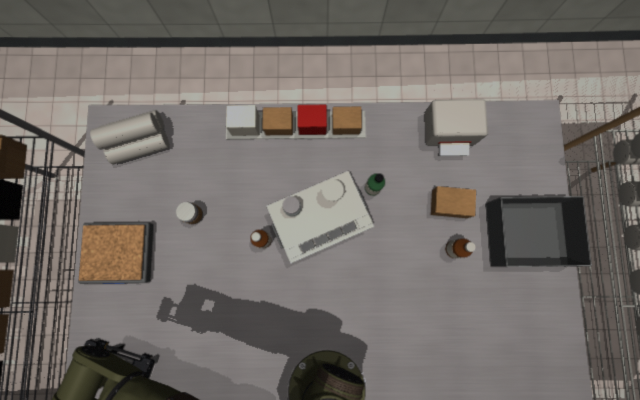

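View pics/scene1.png

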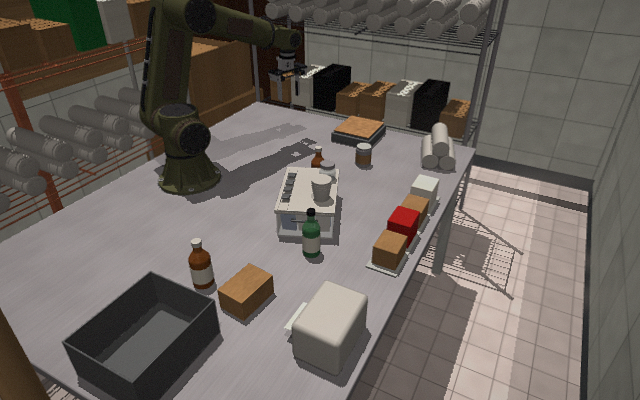

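The top view shows the tub at (267–375, 171–263), turned by about 20°. The grey flap row runs from about (300,246) to (357,222), with one bottle near each end. Next I fit the lid and flap row from depth and colour.

```bash
cat > m.py <<'E'
from h import *
im=cv2.imread("top.png");d=np.load("top_d.npy");W=cloud("top",d)
roi=np.zeros((400,640),bool);roi[160:275,240:400]=True
tab=np.zeros((400,640),bool);tab[270:285,380:480]=True
print("table z",np.nanmedian(W[tab][:,2]))
m=roi&(abs(W[...,2]-.114)<.008)
n,l,st,_=cv2.connectedComponentsWithStats(m.astype(np.uint8));k=1+np.argmax(st[1:,4]);m=(l==k)
P=W[m];r=cv2.minAreaRect((P[:,:2]*1000).astype(np.float32));print("lid rect mm",r,len(P),"z",np.median(P[:,2]))
g=im.astype(int).mean(-1);gm=roi&(g<140)&(W[...,2]>.10)&(W[...,2]<.15)&cv2.erode(cv2.morphologyEx(m.astype(np.uint8),cv2.MORPH_CLOSE,np.ones((9,9))),np.ones((3,3))).astype(bool)
n,l,st,_=cv2.connectedComponentsWithStats(gm.astype(np.uint8))
print(st[1:][st[1:,4]>15]);k=1+np.argmax(st[1:,4]);Q=W[l==k]
r=cv2.minAreaRect((Q[:,:2]*1000).astype(np.float32));print("row rect",r,len(Q),Q.mean(0))
for nme,b in dict(bR=(366,174,387,198),bL=(249,229,271,250),jar=(281,197,301,215),cups=(320,180,346,204)).items():
    w=W[b[1]:b[3],b[0]:b[2]].reshape(-1,3);w=w[w[:,2]>(.15 if nme in('jar','cups') else .08)];print(nme,w[:,2].max(),np.median(w,0))
c=im[160:275,240:400];cv2.imwrite("pics/crop.png",cv2.resize(c,None,fx=5,fy=5,interpolation=cv2.INTER_CUBIC))
E
python3 m.py
```

```text
table z 0.0005721725746869984
lid rect mm ((555.2619018554688, 17.15057373046875), (200.01641845703125, 290.4172668457031), 23.10978126525879) 4620 z 0.11358566433561468
[[340 180   6  16  25]
 [295 195   8  17  35]
 [299 221  58  33 589]]
row rect ((487.53814697265625, -8.923866271972656), (32.247737884521484, 193.59617614746094), 23.178869247436523) 589 [ 0.48638899 -0.00786835  0.11850457]
bR 0.1750424824967034 [ 0.65879927 -0.16225743  0.11806165]
bL 0.17594959338799415 [0.48375283 0.2061116  0.11903406]
jar 0.18487983564036442 [0.57954375 0.10343693 0.17823258]
cups 0.1982712403723072 [ 0.62274754 -0.01974276  0.19038697]
```

View pics/crop.png

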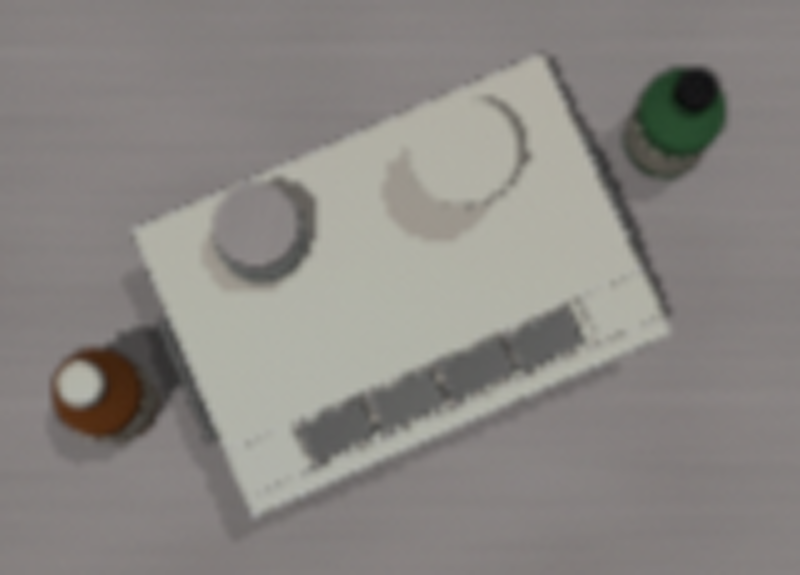

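Call:
play_rows:
  rows:
    - [[-3.3,-2.7,0],[0,0,0],1]
    - [[-3.3,-2.7,0],[0,0,0],1]
    - [[-3.3,-2.7,0],[0,0,0],1]
    - [[-3.3,-2.7,0],[0,0,0],1]
    - [[-3.3,-2.7,0],[0,0,0],1]
    - [[-3.3,-2.7,0],[0,0,0],1]
    - [[-3.3,-2.7,0],[0,0,0],1]
    - [[-3.3,-2.7,0],[0,0,0],1]
    - [[-3.3,-2.7,0],[0,0,0],1]
    - [[-3.3,-2.7,0],[0,0,0],1]
    - [[-3.3,-2.7,0],[0,0,0],1]
    - [[0,0,0],[0,0,0],1]
  grip_force: 5

```text
time: 1.9
ee_pos: [0.4175, 0.1363, 0.2196]
ee_rot: [3.139, 0.003, 2.844]
ft_force: [0.5, 1.1, -0.4]
gripper_width: 0.0172
```

Call:
play_rows:
  rows:
    - [[0,0,0],[0,0,7],1]
    - [[0,0,0],[0,0,7],1]
    - [[0,0,0],[0,0,7],1]
    - [[0,0,0],[0,0,7],1]
    - [[0,0,0],[0,0,7],1]
    - [[0,0,0],[0,0,7],1]
    - [[0,0,0],[0,0,7],1]
    - [[0,0,0],[0,0,0],1]

```text
time: 2.57
ee_pos: [0.4184, 0.134, 0.2199]
ee_rot: [3.137, 0.0, 1.963]
ft_force: [-0.1, -0.1, -0.5]
gripper_width: 0.0006
```

Call:
play_rows:
  rows:
    - [[-1.8,0.4,0],[0,0,-0.6],1]
    - [[-1.8,0.4,0],[0,0,0],1]
    - [[0,0,2.5],[0,0,0],1]
    - [[0,0,2.5],[0,0,0],1]
    - [[0,0,2.0],[0,0,0],1]
    - [[0,0,0.8],[0,0,0],1]
    - [[0,0,0],[0,0,0],1]
    - [[0,0,0],[0,0,0],1]

```text
time: 3.23
ee_pos: [0.4416, 0.1042, 0.1412]
ee_rot: [3.133, 0.002, 2.007]
ft_force: [0.0, -0.2, -0.2]
gripper_width: 0.0005
```

Run:
```python
from h import *
im,d=snapshot("top");cv2.imwrite("pics/top2.png",cv2.resize(im[160:275,240:400,::-1],None,fx=5,fy=5,interpolation=cv2.INTER_CUBIC))
s=state();print(s["time"],s["ee_pos"],s["ee_rot"],s["ft_force"])
yh=np.array([-np.sin(np.radians(23.1)),np.cos(np.radians(23.1))]);xh=np.array([yh[1],-yh[0]])
e=s["ee_pos"][:2]-np.array([.5553,.01715]);print("box xy mm",1e3*e@xh,1e3*e@yh)
```

```text
3.2833 [0.44176478 0.10418376 0.14143246] [3.13223486e+00 1.86814370e-03 2.00635254e+00] [-0.9756679  -0.26780127  0.3305747 ]
box xy mm -70.2855640646166 124.5996003332475
```

View pics/top2.png

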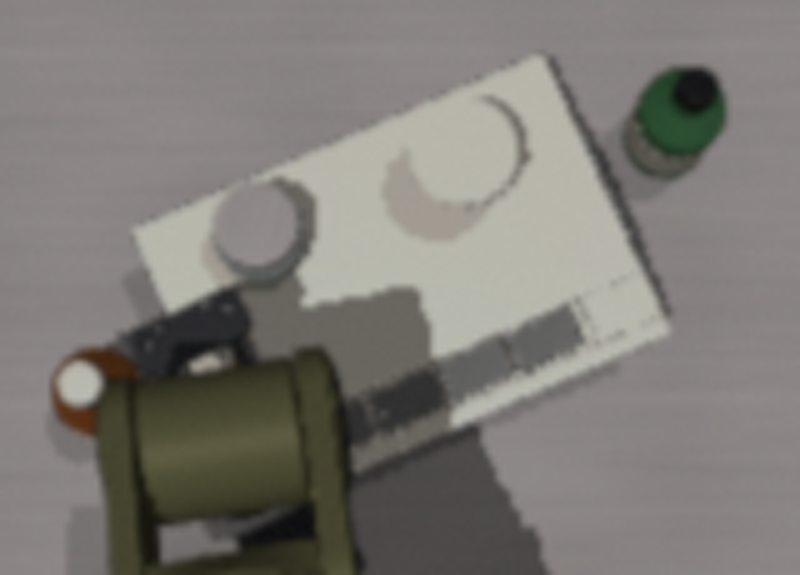

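The gripper is lined up over the free left strip, and jar, cups and bottles are undisturbed. I touch the lid there to set the height reference.

Call:
play_rows:
  rows:
    - [[0,-0.2,0.4],[0.5,0,1.0],1]
    - [[0,0,0.4],[0,0,0.8],1]
    - [[0,0,0.2],[0,0,0],1]
    - [[0,0,0],[0,0,0],1]
    - [[0,0,0],[0,0,0],1]

```text
time: 3.7
ee_pos: [0.4412, 0.1038, 0.1338]
ee_rot: [3.137, 0.003, 1.974]
ft_force: [0.6, -0.1, -0.6]
gripper_width: 0.0005
```

Call:
play_rows:
  rows:
    - [[0,0,0.1],[0,0,0],1]
    - [[0,0,0],[0,0,0],1]

```text
time: 3.87
ee_pos: [0.4414, 0.1038, 0.133]
ee_rot: [3.136, 0.003, 1.974]
ft_force: [-0.0, 0.5, 0.3]
gripper_width: 0.0008
```

Call:
play_rows:
  rows:
    - [[0,0,0.1],[0,0,0],1]
    - [[0,0,0],[0,0,0],1]

```text
time: 4.03
ee_pos: [0.4415, 0.1038, 0.132]
ee_rot: [3.136, 0.003, 1.974]
ft_force: [-0.2, 0.2, 0.1]
gripper_width: 0.0006
```

Call:
play_rows:
  rows:
    - [[0,0,0.1],[0,0,0],1]
    - [[0,0,0],[0,0,0],1]

```text
time: 4.2
ee_pos: [0.4415, 0.1038, 0.131]
ee_rot: [3.136, 0.003, 1.974]
ft_force: [-0.1, -1.1, -0.7]
gripper_width: 0.0006
```

Call:
play_rows:
  rows:
    - [[0,-0.1,0.2],[0,0,0],1]
    - [[0,0,0],[0,0,0],1]

```text
time: 4.37
ee_pos: [0.4405, 0.1034, 0.1288]
ee_rot: [3.136, 0.003, 1.974]
ft_force: [-0.3, -0.7, -0.6]
gripper_width: 0.0004
```

Call:
play_rows:
  rows:
    - [[0,0,0.1],[0,0,0],1]
    - [[0,0,0],[0,0,0],1]

```text
time: 4.53
ee_pos: [0.4404, 0.1034, 0.1276]
ee_rot: [3.136, 0.003, 1.974]
ft_force: [0.2, -0.7, -1.2]
gripper_width: 0.0004
```

Call:
play_rows:
  rows:
    - [[0,0,0.1],[0,0,0],1]
    - [[0,0,0],[0,0,0],1]

```text
time: 4.7
ee_pos: [0.4407, 0.1034, 0.1274]
ee_rot: [3.135, 0.003, 1.974]
ft_force: [0.3, 0.7, -0.5]
gripper_width: 0.0007
```

Call:
play_rows:
  rows:
    - [[0,0,0.1],[0,0,0],1]
    - [[0,0,0],[0,0,0],1]

```text
time: 4.87
ee_pos: [0.4409, 0.1034, 0.1274]
ee_rot: [3.134, 0.004, 1.974]
ft_force: [0.1, 0.4, 0.5]
gripper_width: 0.0001
```

Call:
play_rows:
  rows:
    - [[0,0,0.1],[0,0,0],1]

```text
time: 4.95
ee_pos: [0.4411, 0.1034, 0.1271]
ee_rot: [3.134, 0.004, 1.974]
ft_force: [-9.6, -1.2, 23.6]
gripper_width: 0.0003
```

Contact comes at TCP z = 0.1274, which is the 113 mm lid, so the fully-down height is TCP 0.1294. I lift, square up and approach flap 1.

Call:
play_rows:
  rows:
    - [[0,0,-0.28],[0.4,0.2,0],1]
    - [[0,0,0],[0,0,0],1]
    - [[-0.5,0,0],[0,0,0],1]
    - [[-0.5,0,0],[0,0,0],1]
    - [[-0.3,0,0],[0,0,0],1]
    - [[0,0,0],[0,0,0],1]
    - [[0,0,0],[0,0,0],1]

```text
time: 5.53
ee_pos: [0.4468, 0.0899, 0.1292]
ee_rot: [3.141, 0.0, 1.974]
ft_force: [0.4, -0.2, 0.3]
gripper_width: 0.0003
```

Call:
play_rows:
  rows:
    - [[-0.2,0,-0.06],[0,0,0],1]
    - [[-0.4,0,0],[0,0,0],1]
    - [[-0.4,0,0],[0,0,0],1]
    - [[-0.4,0,0],[0,0,0],1]

```text
time: 5.87
ee_pos: [0.4523, 0.0776, 0.1302]
ee_rot: [3.141, -0.002, 1.974]
ft_force: [-3.9, 8.5, 7.7]
gripper_width: 0.0006
```

Call:
play_rows:
  rows:
    - [[-0.4,0,0.01],[0,0,0],1]
    - [[-0.4,0,0.01],[0,0,0],1]
    - [[-0.4,0,0.01],[0,0,0],1]

```text
time: 6.12
ee_pos: [0.4577, 0.0669, 0.1312]
ee_rot: [3.138, -0.005, 1.975]
ft_force: [-2.5, 2.9, 3.6]
gripper_width: 0.0003
```

Call:
play_rows:
  rows:
    - [[-0.25,0,0.1],[0.1,-0.15,0],1]
    - [[-0.25,0,0.1],[0.1,-0.15,0],1]
    - [[-0.2,0,0.08],[0,0,0],1]

```text
time: 6.37
ee_pos: [0.4611, 0.0599, 0.129]
ee_rot: [3.141, 0.0, 1.974]
ft_force: [-8.6, 11.1, 17.6]
gripper_width: 0.0007
```

Call:
play_rows:
  rows:
    - [[-0.3,0,0],[0,0,0],1]
    - [[-0.3,0,0],[0,0,0],1]
    - [[-0.3,0,0.02],[0,0,0],1]

```text
time: 6.62
ee_pos: [0.465, 0.0517, 0.1291]
ee_rot: [3.14, -0.0, 1.975]
ft_force: [-3.5, 5.6, 8.7]
gripper_width: 0.0005
```

Call:
play_rows:
  rows:
    - [[-0.3,0,0.03],[0,0,0],1]
    - [[-0.3,0,0.02],[0,0,0],1]
    - [[-0.3,0,0.01],[0,0,0],1]

```text
time: 6.87
ee_pos: [0.4689, 0.0435, 0.129]
ee_rot: [3.139, -0.002, 1.974]
ft_force: [-2.4, 3.2, 4.5]
gripper_width: 0.0004
```

Call:
play_rows:
  rows:
    - [[-0.3,0,0],[0,0,0],1]
    - [[-0.3,0,0],[0,0,0],1]
    - [[-0.3,0,0.01],[0,0,0],1]

```text
time: 7.12
ee_pos: [0.4726, 0.0361, 0.1296]
ee_rot: [3.138, -0.005, 1.974]
ft_force: [-3.5, 9.6, 11.0]
gripper_width: 0.0005
```

Call:
play_rows:
  rows:
    - [[-0.3,0,0.03],[0,-0.1,0],1]
    - [[-0.3,0,0.03],[0,-0.1,0],1]
    - [[-0.3,0,0.03],[0,0,0],1]

```text
time: 7.37
ee_pos: [0.4765, 0.0285, 0.1294]
ee_rot: [3.137, -0.003, 1.975]
ft_force: [-1.4, 3.9, 5.5]
gripper_width: 0.0007
```

Call:
play_rows:
  rows:
    - [[-0.3,-0.06,0.03],[0.1,-0.1,0],1]
    - [[-0.3,-0.06,0.03],[0.1,-0.1,0],1]
    - [[-0.3,-0.06,0.02],[0,0,0],1]

```text
time: 7.62
ee_pos: [0.4792, 0.0194, 0.1292]
ee_rot: [3.139, -0.0, 1.975]
ft_force: [-1.8, 5.6, 6.6]
gripper_width: 0.0006
```

Call:
play_rows:
  rows:
    - [[-0.3,-0.06,0.02],[0,0,0],1]
    - [[-0.3,-0.06,0.02],[0,0,0],1]
    - [[-0.3,-0.04,0.02],[0,0,0],1]

```text
time: 7.87
ee_pos: [0.4819, 0.0104, 0.1291]
ee_rot: [3.137, -0.001, 1.975]
ft_force: [-2.3, 5.2, 7.4]
gripper_width: 0.0006
```

Call:
play_rows:
  rows:
    - [[-0.3,-0.05,0.02],[0.1,0,0],1]
    - [[-0.3,-0.05,0.02],[0,0,0],1]
    - [[-0.3,-0.05,0.02],[0,0,0],1]
    - [[-0.3,-0.03,0.01],[0,0,0],1]

```text
time: 8.2
ee_pos: [0.4856, -0.0016, 0.1291]
ee_rot: [3.137, -0.001, 1.975]
ft_force: [-0.9, 4.5, 5.9]
gripper_width: 0.0003
```

Call:
play_rows:
  rows:
    - [[-0.3,-0.03,0],[0,0,0],1]
    - [[-0.3,-0.03,0],[0,0,0],1]
    - [[-0.3,-0.02,0.01],[0,0,0],1]

```text
time: 8.45
ee_pos: [0.4883, -0.009, 0.1296]
ee_rot: [3.137, -0.006, 1.975]
ft_force: [-5.0, 9.6, 11.6]
gripper_width: 0.0001
```

Call:
play_rows:
  rows:
    - [[-0.3,-0.03,0.03],[0.1,-0.1,0],1]
    - [[-0.3,-0.03,0.03],[0.1,-0.1,0],1]
    - [[-0.3,-0.03,0.03],[0,0,0],1]

```text
time: 8.7
ee_pos: [0.4912, -0.0168, 0.1294]
ee_rot: [3.139, -0.004, 1.975]
ft_force: [-1.0, 4.9, 5.5]
gripper_width: 0.0007
```

Call:
play_rows:
  rows:
    - [[-0.3,-0.02,0.03],[0.1,-0.1,0],1]
    - [[-0.3,-0.02,0.03],[0,-0.1,0],1]
    - [[-0.3,-0.02,0.02],[0,0,0],1]
    - [[-0.3,-0.02,0.02],[0,0,0],1]

```text
time: 9.03
ee_pos: [0.4957, -0.028, 0.1292]
ee_rot: [3.14, -0.002, 1.976]
ft_force: [-2.8, 5.7, 7.8]
gripper_width: 0.0006
```

Call:
play_rows:
  rows:
    - [[-0.3,-0.02,0.02],[0.1,0,0],1]
    - [[-0.3,-0.02,0.02],[0,0,0],1]
    - [[-0.3,-0.02,0.02],[0,0,0],1]
    - [[-0.3,-0.02,0.02],[0,0,0],1]

```text
time: 9.37
ee_pos: [0.5001, -0.0393, 0.1291]
ee_rot: [3.141, -0.004, 1.976]
ft_force: [-1.3, 5.1, 8.4]
gripper_width: 0.0005
```

Call:
play_rows:
  rows:
    - [[-0.3,0,0.02],[0,-0.1,0],1]
    - [[-0.3,0,0.02],[0,0,0],1]
    - [[-0.3,0,0.01],[0,0,0],1]

```text
time: 9.62
ee_pos: [0.5038, -0.0477, 0.1291]
ee_rot: [3.141, -0.003, 1.976]
ft_force: [-2.7, 5.5, 7.2]
gripper_width: 0.0006
```

Call:
play_rows:
  rows:
    - [[-0.3,0,0],[0,0,0],1]
    - [[-0.3,-0.01,0.01],[0,0,0],1]
    - [[-0.3,-0.01,0.02],[0,-0.1,0],1]

```text
time: 9.87
ee_pos: [0.5066, -0.0541, 0.1295]
ee_rot: [3.141, -0.007, 1.976]
ft_force: [-4.8, 10.2, 10.7]
gripper_width: 0.0007
```

Call:
play_rows:
  rows:
    - [[-0.3,-0.01,0.03],[0,-0.1,0],1]
    - [[-0.3,-0.01,0.03],[0,-0.1,0],1]
    - [[-0.3,-0.01,0.03],[0,0,0],1]

```text
time: 10.12
ee_pos: [0.51, -0.0617, 0.1293]
ee_rot: [3.14, -0.005, 1.977]
ft_force: [-1.1, 4.2, 6.9]
gripper_width: 0.0008
```

Call:
play_rows:
  rows:
    - [[-0.3,-0.01,0.03],[0,-0.1,0],1]
    - [[-0.3,-0.01,0.03],[0,-0.1,0],1]
    - [[-0.3,-0.01,0.02],[0,0,0],1]
    - [[-0.3,-0.01,0.02],[0,0,0],1]

```text
time: 10.45
ee_pos: [0.5145, -0.0726, 0.1292]
ee_rot: [3.139, -0.004, 1.977]
ft_force: [-2.3, 4.0, 7.7]
gripper_width: 0.0004
```

Call:
play_rows:
  rows:
    - [[-0.3,-0.01,0.02],[0,-0.1,0],1]
    - [[-0.3,-0.01,0.02],[0,0,0],1]
    - [[-0.3,-0.01,0.02],[0,0,0],1]
    - [[-0.3,-0.01,0.02],[0,0,0],1]

```text
time: 10.78
ee_pos: [0.5191, -0.0838, 0.1291]
ee_rot: [3.139, -0.004, 1.978]
ft_force: [-2.6, 6.0, 8.5]
gripper_width: 0.0004
```

Call:
play_rows:
  rows:
    - [[-0.3,0,0.02],[0,-0.1,0],1]
    - [[-0.3,0,0.02],[0,0,0],1]
    - [[-0.3,0,0.01],[0,0,0],1]
    - [[-0.3,0,0],[0,0,0],1]

```text
time: 11.12
ee_pos: [0.5239, -0.0949, 0.1291]
ee_rot: [3.139, -0.004, 1.978]
ft_force: [-0.9, 3.8, 4.1]
gripper_width: 0.0004
```

Call:
play_rows:
  rows:
    - [[-0.3,0,0],[0,0,0],1]
    - [[-0.3,0,0],[0,0,0],1]
    - [[0,0,-1],[0,0,0],1]
    - [[0,0,-2.5],[0,0,0],1]
    - [[0,0,-3],[0,0,0],1]
    - [[0,0,-3],[0,0,0],1]
    - [[0,-3,0],[0,0,0],1]
    - [[0,-3,0],[0,0,0],1]
    - [[0,-3,0],[0,0,0],1]
    - [[0,-3,0],[0,0,0],1]
    - [[0,-3,0],[0,0,0],1]
    - [[0,0,0],[0,0,0],1]

```text
time: 12.12
ee_pos: [0.3821, -0.1652, 0.2305]
ee_rot: [-3.137, 0.001, 1.979]
ft_force: [0.4, -0.1, 0.0]
gripper_width: 0.0003
```

```bash
python3 - <<'E'
from h import *
# average several depth frames
ds=[];ims=[]
for i in range(6):
    im,d=snapshot("top");ds.append(d)
d=np.median(ds,0);cv2.imwrite("top.png",im[...,::-1]);np.save("top_d.npy",d)
W=cloud("top",d)
im2,_=snapshot("scene");c=cv2.resize(im2[155:245,265:350,::-1],None,fx=6,fy=6,interpolation=cv2.INTER_CUBIC);cv2.imwrite("pics/sc3.png",c)
E
sed -i 's/pics\/crop.png/pics\/crop3.png/' m.py; python3 m.py
cat > prof.py <<'E'
from h import *
W=cloud("top",np.load("top_d.npy"));c=np.array([.5553,.01715]);a=np.radians(23.1)
yh=np.array([-np.sin(a),np.cos(a)]);xh=np.array([yh[1],-yh[0]])
e=W[...,:2]-c;bx=1e3*e@xh;by=1e3*e@yh
for y in range(112,-120,-8):
    m=(abs(bx+72)<9)&(abs(by-y)<4);l=(abs(bx+40)<9)&(abs(by-y)<4);print(y,round(1e3*np.nanmedian(W[m][:,2]),1),round(1e3*np.nanmedian(W[l][:,2]),1),end=" | ")
print(state()["time"])
E
python3 prof.py
```

```text
table z 0.33935138175079893
lid rect mm ((555.3214111328125, 17.417083740234375), (200.31118774414062, 289.9211120605469), 23.151052474975586) 4883 z 0.11369300996596333
[[340 180   6  15  20]
 [295 195   8  16  34]
 [299 221  58  33 560]]
row rect ((487.10589599609375, -8.240921020507812), (32.206573486328125, 192.18475341796875), 23.126083374023438) 560 [ 0.48621904 -0.00792604  0.11434987]
bR 0.17277175516427112 [ 0.65876371 -0.1628331   0.11843939]
bL 0.17462074760526364 [0.48382067 0.20611404 0.11860261]
jar 0.18162181420917498 [0.57958997 0.10325817 0.17828547]
cups 0.19411599768077786 [ 0.62262774 -0.01956521  0.1904605 ]
112 114.1 113.7 | 104 113.5 114.1 | 96 113.3 114.1 | 88 115.6 114.4 | 80 115.7 113.6 | 72 115.1 113.6 | 64 115.5 113.9 | 56 115.1 113.7 | 48 113.7 113.5 | 40 115.3 113.3 | 32 116.0 113.6 | 24 115.3 113.5 | 16 115.6 113.3 | 8 116.1 114.1 | 0 113.6 113.1 | -8 115.9 114.3 | -16 115.6 113.7 | -24 115.6 114.3 | -32 115.7 113.7 | -40 115.8 113.9 | -48 114.9 114.1 | -56 115.9 114.0 | -64 115.6 113.5 | -72 115.8 114.1 | -80 116.2 114.0 | -88 115.3 114.4 | -96 108.0 114.0 | -104 113.7 113.4 | -112 114.0 114.2 | 12.4667
```

View pics/crop3.png

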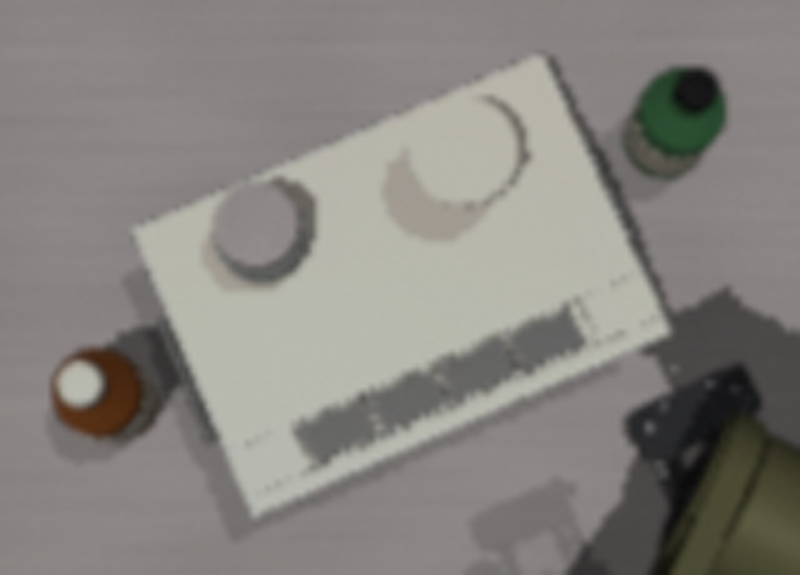

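View pics/sc3.png

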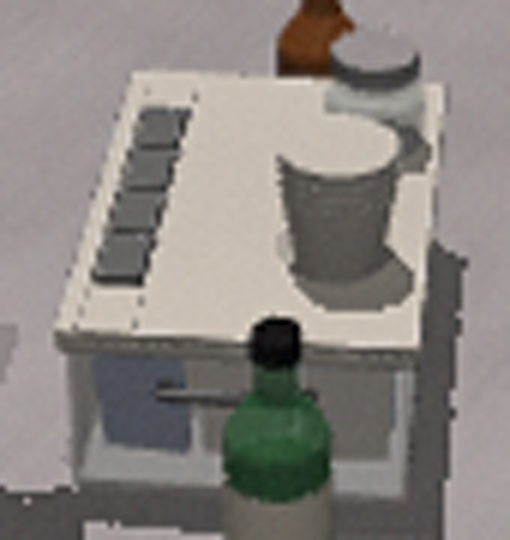

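Both views show all four flaps flat, with nothing moved and the gripper clear of the box, so I hand in.

```bash
python3 -c "
from plant import *
print(close_job())"
```

```text
the job is handed in; nothing more can be done
None
```

All four snap flaps are down. I closed the fingers, touched the lid's free left strip to get its height, then drew the fingertips along the row from the robot's left to its right. The job was handed in at about 12.5 s of the 43 s allowed.

**Last checks**
- **Flaps:** the depth profile shows all four level at about 115–116 mm along their length, with no upward slope left. The lid beside them reads about 113.7 mm, so the flaps stand about 2 mm above it, as they should when fully down. Both camera views agree.
- **Box and bystanders:** the box's measured position changed by less than 0.3 mm. The jar, the cups and the two bottles beside the box measured within 1 mm of where they were. I did not re-measure the can, `bottle_c` or the carton, but the arm never came near them.
- **Forces:** the highest readings I saw were about 25 N when touching the lid and 22 N on flap 1. Over the rest of the row they stayed at about 16 N or less.

**What disagreed**
- **Ride-up on flap 1:** the finger rode up about 2 mm on flap 1, and I pressed it back down within the same stroke.
- **Sideways drift on flap 2:** the finger drifted about 4 mm towards the far side there, and I corrected it.
- **Bad readings:** one depth value just past the row's right end (108 mm) looks like an edge error. The last table-height check was invalid because the arm was in the way.

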